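Nudge the tube block home in the dry-bath heater

ROBOT

A 6-joint arm with a two-finger parallel gripper is mounted at the origin on the work surface. World frame = base frame: x ahead of the robot, y to its left, z up, the work surface at z = 0. Lengths are in mm, angles in degrees, forces in N, time in s.
With the tool pointing down it reaches from about 300 to 850 mm from the base axis. Payload 4.2 kg.
Tool frame: the origin (TCP) lies midway between the tips of the shut fingers; the grasp point (between the pads) lies 19 mm behind it; z points along the fingers, y is the line along which they close (so a half turn about z gives the same grasp; the last joint's range is limited). The gripper opens to 91 mm and grips with 3 to 60 N. Pads are 32 mm wide; open, the fingers measure 118 mm over their backs; the gripper's body (76 mm by 178 mm) begins 60 mm behind the grasp point.
Start: joints at [-65.947, 18.312, 89.639, -0, 72.044, -1.146], TCP at [244.816, -520.296, 213.976] pointing down, gripper open.
Joint ranges: [-177.97, 177.97], [-48.28, 115.42], [12.27, 149.76], [-77.06, 257.06], [2.81, 150.46], [-146.56, 146.56]. Speed limits (degrees/s): [147.25, 147.25, 180, 180, 180, 180].

INTERFACE

Orientations are given as [roll, pitch, yaw] about the fixed x, y, z axes, in that order (R = Rz(yaw) Ry(pitch) Rx(roll)).
In Python, from workcell import env, viewer, sensors, ticket gives the robot as it stands (env), with the cameras (viewer), the readings (sensors) and the job (ticket).
- The arm moves only by the shell command python3 drive.py 'ROWS' [OPENING] [FORCE]. ROWS is rows parted by semicolons, their numbers by spaces, 1 to 8 of them, each of 6 numbers: dx, dy, dz in mm, then a rotation vector rx, ry, rz in degrees; each row shifts and turns the commanded pose from where the row before left it, along the tool's axes as they then stand; what a row does not reach is not made up. A row lasts 1/10 s, in which the tool goes at most 50 mm and 8.59 degrees, less where a joint would pass 70% of its speed; a pose out of reach is approached as far as the arm can. OPENING is the finger opening in mm, set as the command begins (- or left out keeps the last). The fingers move at their own pace and stop on an object; FORCE is the grip in N (left out, the last holds). Time passes only in rows, so rows that do not move let the fingers close. It prints the time, the measured TCP pose, the force, the opening and the grip force at its end.
- sensors.state(): the state, without advancing time (a new reading comes with each control period).
- viewer.grab_frame(name): name is "scene" or "side" or "wrist"; returns the picture (420x560x3 uint8, blue, green, red); there is no depth.
- viewer.camera_model(name): a dict with "fx", "fy", "cx", "cy" (pixels), "T" (4x4, takes a point from camera to world coordinates). Camera axes: x right, y up, looking along -z (the intrinsics and any distortion apply to the point x, -y, -z); pixel columns grow to the right and rows downward; lengths in mm; the calibration is good to about 2 mm. A picture is of the moment at which its call begins: read the wrist's pose just before it. camera_model takes no time and is no camera call; for the wrist camera it gives the pose at the moment of the call.
- ticket.job_done(): hands the job in; it is judged then, once.
The state is a dict: "time_s": time; "qpos": joint angles; "qvel": joint speeds; "effort": joint torques, N m; "ee_pos": TCP position; "ee_rot": TCP orientation; "force": force on the tool from outside, world axes, zero at the start; "torque": the same for the moment, N m; "gripper_width": finger opening in mm; "gripper_force": force on a finger pad.
Only numpy, scipy, OpenCV 4.12 (cv2) and the standard library are available. Lean on these libraries where they do the work, as an engineer would, in place of code of your own. Each camera call takes 0.05 s, during which the arm holds its last target. There are 200 camera calls.

TASK

Pick up the pusher from its blue tray and, with its nose only (never your fingers), gently nudge the aluminium tube block along the rail into the heater tunnel until it rests fully home against the stop hidden inside: feel for the stop and neither ram it nor shove the block along fast. Then stand the pusher upright back in the tray, let go, and leave the other things on the bench alone.

Things in the scene. Friction and masses are not known exactly. Their poses are not given: they have to be found in the camera images.
- heater: Cream dry-bath heater, fixed. Origin on the bench under the middle of the tunnel mouth; x points into the tunnel, y left, z up. Base plate 10 mm thick, x=-210..150, y=-60..60 mm. Covered tunnel at x=0..150: 73 mm wide, floor z=10, ceiling z=70, roof top z=80 mm, back closed. Control box beside it at y=-60..-120, 80 mm high; its knob sticks out to x=-13 mm.
- heater_rail (a point): Middle of the heater's loading rail, on the plate's top face (z=10 mm), 100 mm before the tunnel mouth; axes as the heater's. The block slides along x between two guide strips 73 mm apart (strips 10 mm wide, tops 12 mm above this point), from 100 mm before this point to the mouth.
- heater_mouth (a point): Middle of the tunnel mouth on the tunnel floor; x points in. Inside is a fixed, rubber-faced stop (60 mm wide, 34 mm tall) at an unknown depth: its face is anywhere 45 to 93 mm beyond this point, unseen and not measured. More than 25 N of block on stop or pusher on block spoils its setting; arriving at over 25 mm/s may already do so. About 15 mm/s is safe.
- block: Loose aluminium tube block 110 x 70 x 40 mm (x, y, z) with wells and yellow caps 8 mm above its top; 0.3 to 0.6 kg. Origin: centre of its underside. x axis points along the rail into the tunnel; push its outer face at x=-55 mm, which stays outside the tunnel even when home. It starts 35 to 128 mm short of the stop, slides with 1 to 5 N; resistance jumps at the stop. Keep it under 0.15 m/s.
- pusher: White plastic hand pusher, 160 g, standing on its foot in the tray. Origin at the centre of its underside, z up. Foot 50 x 50 x 12 mm; above it an upright grip 30 mm (x) by 26 mm (y) up to z=74 mm, to be taken across the 26 mm; a nose 26 mm wide sticks out along its +x at z=14..34 mm, ending in an orange pad at x=45 mm.
- pusher_nose (a point): Centre of the flat face of the pusher's orange pad, 45 mm ahead of and 24 mm above the pusher's origin.
- tray: Shallow blue tray, fixed to the bench, 210 x 140 x 16 mm (x, y, z), walls 4 mm, inner floor 4 mm above the bench. Origin at the centre of its underside. The pusher stands in its -x half (origin near x=-40, y=0 mm); the vial stands near x=+82 mm.
- vial: Small glass vial with yellow cap, 22 mm across, 35 mm tall, standing in the tray. Leave alone. Origin at the centre of its underside.
- rack: Grey tube rack 160 x 100 x 35 mm with two tube caps, on the bench. Leave alone. Origin at the centre of its underside.
- tipbox: Blue pipette-tip box with clear lid, 120 x 85 x 65 mm. Leave alone. Origin at the centre of its underside.
- jar: Glass jar with blue cap and yellow label, 60 mm across, 75 mm tall. Leave alone. Origin at the centre of its underside.
- reagent: Amber reagent bottle with white cap, 48 mm across, 110 mm tall. Leave alone. Origin at the centre of its underside.
- marker: White and red marker pen, 130 mm long, 14 mm wide, lying on the bench. Leave alone. Origin at its middle on the bench.

How it is judged:
By the outcome, as a careful person would: the job done as asked, in the order asked, and still so for the second after the job is handed in, with the robot touching nothing.
It also fails if it takes over 72 s, if anything falls off the work surface, if the arm or the gripper's body presses on something with over 40 N, if the wrist force passes 120 N, or if a joint passes its speed limit or range.

## Working session

There is one attempt and no reset: what is moved stays moved. The work goes in short steps, Python scripts to look and compute and a shell command to move; the robot and the scene stay as the last step left them, time stands still between calls to the robot, and variables do not carry over. Pictures are saved under pics/ and viewed, at most 10 in all, crops included, and the job is handed in when it is done.

```bash
ls; mkdir -p pics
python3 - <<'E'
from workcell import env, viewer, sensors, ticket
import cv2
for n in("scene","side"):
    cv2.imwrite(f"pics/{n}0.png",viewer.grab_frame(n)); m=viewer.camera_model(n); print(n,m)
s=sensors.state();print(s)
E
```

```text
drive.py
pics
workcell.py
scene {'fx': 425.42968623064974, 'fy': 425.42968623064974, 'cx': 281.41178822254136, 'cy': 215.37525360451323, 'T': array([[-8.74932698e-01, -4.05042400e-01,  2.65392969e-01,
         8.06935932e+02],
       [ 4.84096643e-01, -7.45150977e-01,  4.58694300e-01,
         4.64772962e+02],
       [ 1.19671899e-02,  5.29802487e-01,  8.48036621e-01,
         9.75167725e+02],
       [ 0.00000000e+00,  0.00000000e+00,  0.00000000e+00,
         1.00000000e+00]])}
side {'fx': 507.96725869263656, 'fy': 507.96725869263656, 'cx': 280.2891533660564, 'cy': 206.91165034567115, 'T': array([[-9.92724587e-01,  7.69854106e-02, -9.25804586e-02,
         3.94569383e+02],
       [-1.20322579e-01, -6.05455379e-01,  7.86731378e-01,
         1.00129830e+03],
       [ 4.51350149e-03,  7.92147102e-01,  6.10313524e-01,
         8.29573942e+02],
       [ 0.00000000e+00,  0.00000000e+00,  0.00000000e+00,
         1.00000000e+00]])}
{'time_s': 0.1, 'qpos': array([-6.59481975e+01,  1.83462215e+01,  8.96972088e+01, -5.84422348e-04,
        7.20443754e+01, -1.14616583e+00]), 'qvel': array([-0.03901787, -0.10848121, -0.19636557, -0.10271442,  0.02390411,
        0.01603958]), 'effort': array([-4.24611881e-04, -4.13331020e+01, -2.32510221e+01,  7.27915415e-02,
        4.21492488e-02, -5.69170481e-05]), 'ee_pos': array([ 244.62155466, -519.88627969,  213.23692389]), 'ee_rot': array([-1.79912201e+02, -1.20080883e-03,  2.51981480e+01]), 'force': array([-0.20458172,  0.21337055, -0.45139049]), 'torque': array([0.02100662, 0.00945474, 0.02646832]), 'gripper_force': 0.0, 'gripper_width': 90.85253393095407}
```

View pics/scene0.png

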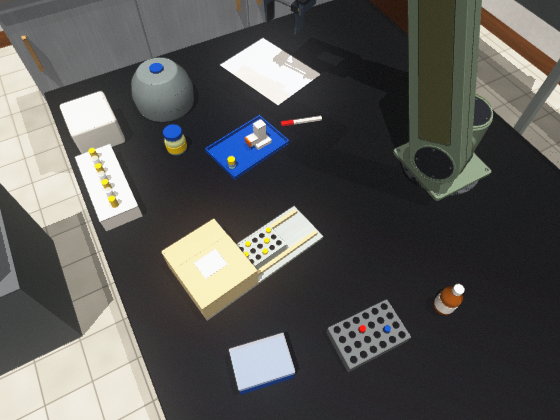

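View pics/side0.png

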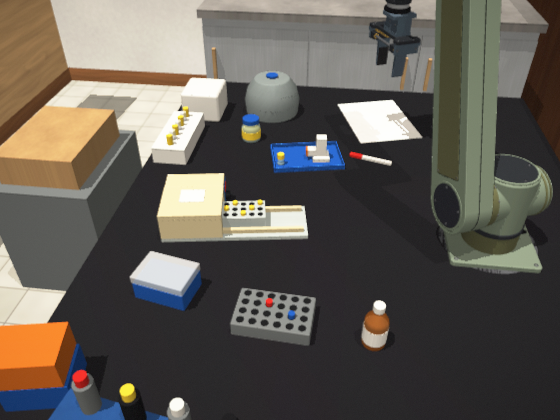

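The scene picture shows the tray around (247,147) with the pusher at (260,135), its nose to the left, the vial at (232,161), the heater at (210,265) and the rail running to (320,235). The side picture shows the tray at (307,156) and the rail end at (306,222). I'll zoom in on both.

Run:
```python
import cv2,numpy as np
a=cv2.imread("pics/scene0.png");b=cv2.imread("pics/side0.png")
f=lambda im,x,y,w,h,s:cv2.resize(im[y:y+h,x:x+w],None,fx=s,fy=s,interpolation=cv2.INTER_CUBIC)
# scene: x195-355,y105-295 ; side
t=np.hstack([f(a,200,110,100,75,4),f(b,265,125,100,75,4)])
u=np.hstack([f(a,160,200,170,120,400/170),f(b,155,165,170,120,400/170)])
cv2.imwrite("pics/crop1.png",np.vstack([t,u]))
```

```text
(no output)
```

View pics/crop1.png

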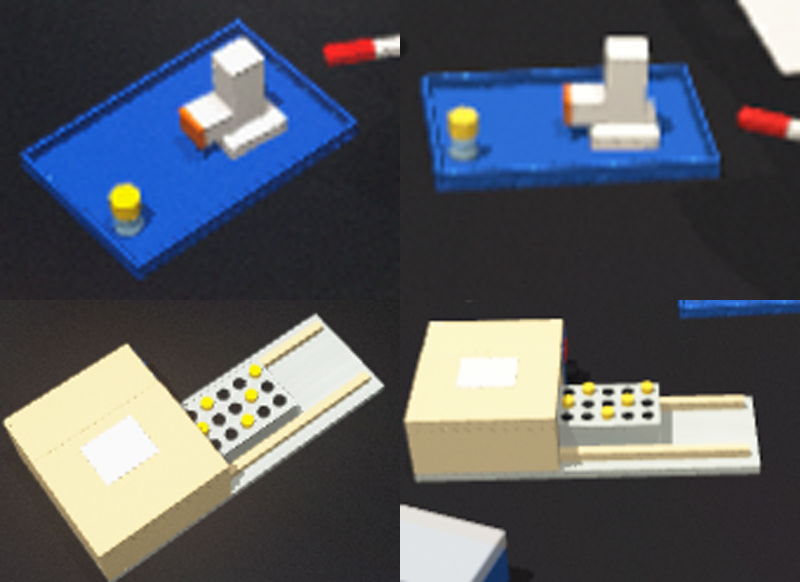

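The crop shows clear corners of the tray rim, pusher grip top and foot, heater roof, plate end, and the block's outer face. I'll fit poses to these using both cameras.

```bash
cat > fit.py <<'E'
import numpy as np
from scipy.optimize import least_squares
from workcell import env, viewer, sensors, ticket
C={n:viewer.camera_model(n) for n in("scene","side")}
def proj(m,P):
    p=(np.asarray(P)-m["T"][:3,3])@m["T"][:3,:3]
    return np.stack([m["cx"]+m["fx"]*p[:,0]/-p[:,2], m["cy"]+m["fy"]*-p[:,1]/-p[:,2]],1)
def place(q,L):
    c,s=np.cos(q[2]),np.sin(q[2]);L=np.asarray(L,float)
    return np.c_[q[0]+c*L[:,0]-s*L[:,1],q[1]+s*L[:,0]+c*L[:,1],L[:,2]]
def fit(obs,q0):
    def r(q):return np.concatenate([(proj(C[n],place(q,[o[0] for o in l]))-[o[1] for o in l]).ravel() for n,l in obs.items()])
    s=least_squares(r,q0,loss="soft_l1");return s.x,r(s.x).reshape(-1,2)
E
cat > run1.py <<'E'
from fit import *
a=lambda u,v:((u+.5)/4-.5+200,(v+.5)/4-.5+110)
b=lambda u,v:((u-400+.5)/4-.5+265,(v+.5)/4-.5+125)
k=170/400
c=lambda u,v:((u+.5)*k-.5+160,(v-300+.5)*k-.5+200)
d=lambda u,v:((u-400+.5)*k-.5+155,(v-300+.5)*k-.5+165)
obs={"tray":{"scene":[((105,-70,16),a(23,155)),((-105,-70,16),a(238,20)),((-105,70,16),a(357,122)),((105,70,16),a(139,266))],
 "side":[((105,-70,16),b(422,75)),((-105,-70,16),b(687,66)),((-105,70,16),b(718,158)),((105,70,16),b(437,178))]},
"pusher":{"scene":[((15,-13,78),a(215,56)),((-15,-13,78),a(241,38)),((-15,13,78),a(265,53)),((15,13,78),a(240,75)),((-25,25,16),a(286,112)),((25,25,16),a(226,147))],
 "side":[((15,-13,78),b(606,38)),((-15,-13,78),b(648,38)),((-15,13,78),b(647,57)),((15,13,78),b(605,57)),((25,25,16),b(592,128)),((-25,25,16),b(659,128))]},
"heater":{"scene":[((0,-120,80),c(128,345)),((150,-120,80),c(5,418)),((0,60,80),c(230,472)),((150,60,80),c(108,555)),((-210,-60,10),c(317,315)),((-210,60,10),c(383,383))],
 "side":[((0,-120,80),d(563,319)),((150,-120,80),d(430,321)),((0,60,80),d(557,422)),((150,60,80),d(405,422)),((-210,-60,10),d(753,397)),((-210,60,10),d(759,465))]},
"block":{"scene":[((-55,35,50),c(300,405))],"side":[((-55,-35,50),d(659,384)),((-55,35,50),d(660,421))]}}
R={}
for n in("tray","pusher","heater"):
    q,r=fit(obs[n],[500,0,0]);R[n]=q;print(n,q[:2].round(1),np.degrees(q[2]).round(2));print(r.round(1).tolist())
h=R["heater"]
s=least_squares(lambda x:np.concatenate([(proj(C[n],place(h,np.array([o[0] for o in l])+[x[0],0,0]))-[o[1] for o in l]).ravel() for n,l in obs["block"].items()]),[-50])
print("block x in heater",s.x,s.fun.round(1))
E
python3 run1.py
```

```text
tray [ 473.  -320.5] 12.58
[[-0.2, -0.4], [0.7, -0.4], [1.1, -0.3], [0.3, 0.5], [-0.7, 0.2], [-0.8, -0.7], [0.3, 0.3], [-0.5, -1.1]]
pusher [ 430.4 -325. ] 19450.31
[[-1.0, -0.9], [0.8, -1.1], [0.3, 0.3], [-1.7, -0.4], [0.5, 1.1], [2.3, 0.3], [-0.7, -0.3], [-1.2, -0.5], [0.2, -0.9], [0.6, -0.6], [-0.0, 1.8], [-0.2, 1.4]]
heater [654.2  25.1] 729.51
[[0.6, -1.6], [-0.4, 0.8], [1.0, -3.1], [-2.3, 0.6], [0.3, -1.0], [1.6, 0.5], [-0.0, -0.0], [-0.6, 0.3], [-0.7, -1.5], [-0.0, 0.1], [-0.7, -0.3], [0.8, 0.3]]
block x in heater [-50.18721017] [-0.2 -0.9 -0.3 -0.3 -0.1  1.1]
```

Run:
```python
from workcell import env, viewer, sensors, ticket
import numpy as np
from scipy.spatial.transform import Rotation as R
s=sensors.state();m=viewer.camera_model("wrist");r=R.from_euler('xyz',s["ee_rot"],degrees=True).as_matrix()
print(m["fx"],m["cx"],m["cy"]);print((r.T@(m["T"][:3,3]-s["ee_pos"])).round(1));print((r.T@m["T"][:3,:3]).round(3))
y=np.radians(10.3)
d=r.T@(np.array([430.4,-325,230])-s["ee_pos"]);print(d)
```

```text
344.10268898759256 285.58277390688386 208.00025394331962
[  84.4   -0.4 -171.4]
[[ 0.     0.955  0.298]
 [ 1.    -0.    -0.   ]
 [-0.     0.298 -0.955]]
[251.07311334 -97.27144385 -16.6087763 ]
```

```bash
python3 drive.py '32 -12 -2 0 0 0;36 -14 -3 0 0 0;36 -14 -3 0 0 0;36 -14 -3 0 0 0;36 -14 -3 0 0 0;36 -14 -3 0 0 0;36 -14 0 0 0 7.5;3 -1 0 0 0 7.4' 90; python3 drive.py '0 0 0 0 0 0;0 0 0 0 0 0'
python3 - <<'E'
from workcell import env, viewer, sensors, ticket
import cv2,pickle
m=viewer.camera_model("wrist");s=sensors.state();im=viewer.grab_frame("wrist");cv2.imwrite("pics/w1.png",im);pickle.dump((m,s),open("w1.pkl","wb"))
print(s["ee_pos"],s["ee_rot"])
E
```

```text
time_s: 0.9
ee_pos: [433.2, -322.8, 230.7]
ee_rot: [-179.9, -0.1, 10.2]
force: [-0.7, 0.4, -0.6]
gripper_width: 89.6
gripper_force: 0.0
time_s: 1.1
ee_pos: [430.6, -326.0, 230.6]
ee_rot: [-180.0, 0.0, 10.5]
force: [0.3, 0.7, -0.6]
gripper_width: 90.0
gripper_force: 0.0
[ 430.56058215 -326.01326192  230.63392184] [-1.79982486e+02  4.42380593e-02  1.04553073e+01]
```

View pics/w1.png

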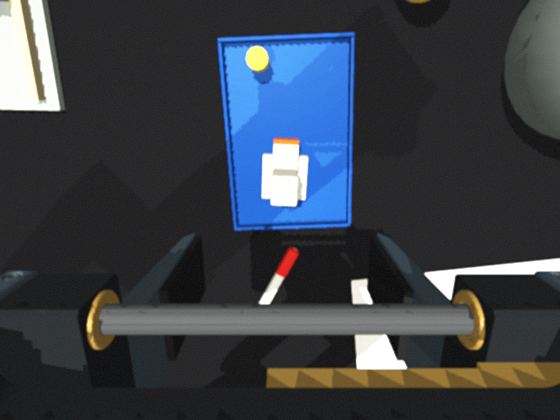

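The wrist picture shows the tray at (219..355, 33..230), the pusher grip top near (285,190), the nose up at (286,140) and the vial at (257,58). I'll zoom in.

Run:
```python
import cv2
a=cv2.imread("pics/w1.png");cv2.imwrite("pics/w1c.png",cv2.resize(a[130:215,250:320],None,fx=7,fy=7,interpolation=cv2.INTER_CUBIC))
```

```text
(no output)
```

View pics/w1c.png

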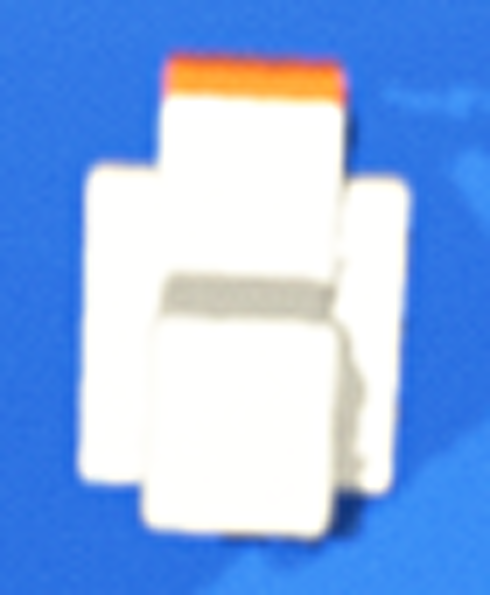

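The crop shows clean corners for the pad, foot and grip. I'll fit those along with the tray corners and rail-end corner.

Run:
```python
from fit import *
import pickle
m,s=pickle.load(open("w1.pkl","rb"));C["w"]=m
z=lambda u,v:((u+.5)/7-.5+250,(v+.5)/7-.5+130)
P=[((45,13,38),z(165,57)),((45,-13,38),z(343,63)),((25,25,16),z(87,163)),((25,-25,16),z(412,177)),((-25,25,16),z(76,483)),((-25,-25,16),z(392,494)),((15,13,78),z(155,313)),((15,-13,78),z(336,322)),((-15,13,78),z(143,528)),((-15,-13,78),z(330,538))]
q,r=fit({"w":P},[430,-325,.2]);print("pusher",q[:2],np.degrees(q[2]));print(r.round(1).tolist())
T=[((105,70,16),(219,40)),((105,-70,16),(355,33)),((-105,-70,16),(352,227)),((-105,70,16),(234,230))]
t,r=fit({"w":T},[473,-320,.2]);print("tray",t[:2],np.degrees(t[2]));print(r.round(1).tolist())
# offset of pusher in tray
c,s_=np.cos(t[2]),np.sin(t[2]);d=q[:2]-t[:2];print(c*d[0]+s_*d[1],-s_*d[0]+c*d[1])
from scipy.spatial.transform import Rotation as R
s=sensors.state();Rm=R.from_euler('xyz',s["ee_rot"],degrees=True).as_matrix()
print("move",Rm.T@(np.r_[q[:2],38]-s["ee_pos"]),s["ee_rot"])
```

```text
pusher [ 431.54040012 -323.97867468] 8.055264694711802
[[0.3, 0.6], [-0.2, 0.8], [0.8, 1.0], [-1.0, 0.9], [1.4, -1.7], [-0.8, -1.5], [-0.7, 0.2], [0.6, 0.0], [0.1, -0.6], [-0.2, -0.9]]
tray [ 472.83950368 -323.05222303] 12.622762152894381
[[-1.0, -1.2], [0.6, 0.1], [-0.4, 0.2], [0.8, 1.3]]
-40.50336348245923 8.121072219339423
move [  1.71675973  -2.06337476 192.68835352] [-1.79988375e+02  3.63206823e-02  1.03874382e+01]
```

```bash
python3 drive.py '1.7 -2.1 22 0 0 2.4;0 0 35 0 0 0;0 0 35 0 0 0;0 0 35 0 0 0;0 0 30 0 0 0;0 0 22 0 0 0;0 0 13 0 0 0;0 0 0 0 0 0' 60; python3 drive.py '0 0 0 0 0 0;0 0 0 0 0 0;0 0 0 0 0 0;0 0 0 0 0 0;0 0 0 0 0 0;0 0 0 0 0 0' 20 25
```

```text
time_s: 1.95
ee_pos: [430.3, -323.4, 37.0]
ee_rot: [-179.8, 0.2, 7.9]
force: [-0.0, -0.3, -0.6]
gripper_width: 60.0
gripper_force: 0.0
time_s: 2.55
ee_pos: [432.5, -323.8, 39.5]
ee_rot: [180.0, -0.0, 7.9]
force: [0.0, 0.2, 3.1]
gripper_width: 25.8
gripper_force: 25.0
```

```bash
python3 drive.py '0 0 -5 0 0 0;0 0 -15 0 0 0;0 0 -25 0 0 0;0 0 -30 0 0 0;0 0 -30 0 0 0;0 0 -30 0 0 0;0 0 -18 0 0 0;0 0 -7 0 0 0'; python3 drive.py '5 -20 0 0 0 0;10 -40 0 0 0 0;13 -47 0 0 0 0;13 -47 0 0 0 0;13 -47 0 0 0 0;13 -47 0 0 0 -1.6;10 -40 0 0 0 0;6 -22 0 0 0 0'; python3 drive.py '0 0 0 0 0 0;0 0 0 0 0 0;0 0 0 0 0 0'
python3 - <<'E'
from workcell import env, viewer, sensors, ticket
import cv2,pickle
m=viewer.camera_model("wrist");s=sensors.state();im=viewer.grab_frame("wrist");cv2.imwrite("pics/w2.png",im);pickle.dump((m,s),open("w2.pkl","wb"))
E
```

```text
time_s: 3.35
ee_pos: [432.8, -324.0, 201.0]
ee_rot: [179.9, -0.1, 7.9]
force: [0.0, -0.7, -2.1]
gripper_width: 26.0
gripper_force: 25.0
time_s: 4.15
ee_pos: [469.0, -2.0, 197.9]
ee_rot: [-179.9, 0.1, 9.6]
force: [0.5, 0.1, -1.5]
gripper_width: 25.9
gripper_force: 25.0
time_s: 4.45
ee_pos: [469.7, -5.9, 198.5]
ee_rot: [180.0, 0.1, 9.5]
force: [0.5, -0.0, -2.2]
gripper_width: 26.1
gripper_force: 25.0
```

View pics/w2.png

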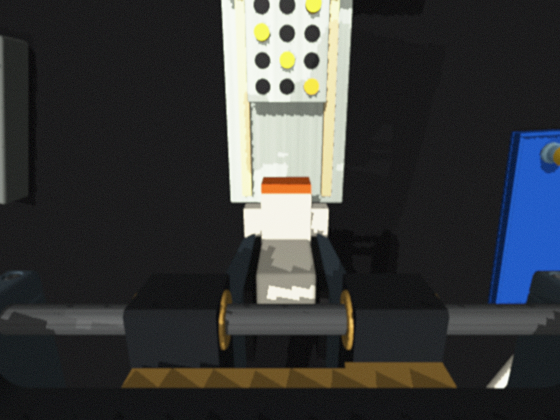

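The wrist picture shows the rail end corners at (231,202) and (341,202), its edges reaching the top at x=222 and 352, the block's outer top edge at row 102 (248..328), and the held pusher straight with its pad at (262..310,178).

Run:
```python
from fit import *
import pickle
m,s=pickle.load(open("w2.pkl","rb"));C["w"]=m
def r(p):
    q=p[:3];L=[(-210,60,10),(-210,-60,10),(p[3],60,10),(p[4],-60,10),(p[5]-55,35,50),(p[5]-55,-35,50)]
    return (proj(m,place(q,L))-[(231,202),(341,202),(222,0),(352,0),(248,102),(328,102)]).ravel()
o=least_squares(r,[654,25,.166,0,0,-50]);p=o.x
print("heater",p[:2],np.degrees(p[2]),"block",p[5],"res",o.fun.round(1))
# pusher in hand
zb=s["ee_pos"][2]-34.5
P=[((45,13,34+zb),(262,178)),((45,-13,34+zb),(310,178)),((25,25,12+zb),(245,204)),((25,-25,12+zb),(328,204))]
q,rr=fit({"w":P},[470,-6,.166]);print("pusher",q[:2],np.degrees(q[2]),rr.round(1).tolist(),s["ee_pos"],s["ee_rot"])
def inh(q,X):
    c,sn=np.cos(q[2]),np.sin(q[2]);d=np.array(X)-q[:2];return c*d[0]+sn*d[1],-sn*d[0]+c*d[1]
print("scene heater: pusher",inh([654.2,25.1,np.radians(9.51)],s["ee_pos"][:2]),"wrist heater:",inh(p,s["ee_pos"][:2]),inh(p,q[:2]))
```

```text
heater [656.14523317  23.56714578] 9.27663258748179 block -50.675539106388605 res [ 0.5 -0.2  0.6  0.2  0.3 -0.   0.5  0.  -0.2 -0.2 -1.4  0.1]
pusher [471.25323594  -5.83700142] 9.529199216164203 [[-1.2, 0.4], [1.9, 0.3], [-1.3, -0.3], [0.8, -0.4]] [469.65464845  -5.85134609 198.4581591 ] [1.79978238e+02 6.95040360e-02 9.45027734e+00]
scene heater: pusher (np.float64(-187.12287767527818), np.float64(-0.03543944956155087)) wrist heater: (np.float64(-188.79387557160095), np.float64(1.0287869393379907)) (np.float64(-187.2138827598799), np.float64(0.7852495732070501))
```

```bash
python3 drive.py '0 0.7 12 0 0 0;0 0 28 0 0 0;0 0 32 0 0 0;0 0 30 0 0 0;0 0 22 0 0 0;0 0 12 0 0 0;0 0 8 0 0 0;0 0 4 0 0 0'; python3 drive.py '5 0 0 0 0 0;8 0 0 0 0 0;7 0 0 0 0 0;4 0 0 0 0 0;2 0 0 0 0 0;0 0 0 0 0 0;0 0 0 0 0 0'
```

```text
time_s: 5.3
ee_pos: [469.7, -6.2, 50.0]
ee_rot: [-180.0, 0.1, 9.4]
force: [-0.3, 0.3, -1.0]
gripper_width: 26.0
gripper_force: 25.0
time_s: 6.0
ee_pos: [495.5, -1.3, 50.9]
ee_rot: [180.0, 0.0, 9.5]
force: [0.6, -0.4, -1.2]
gripper_width: 25.9
gripper_force: 25.0
```

```bash
cat > ck.py <<'E'
import sys,numpy as np
from workcell import env, viewer, sensors, ticket
s=sensors.state();a=np.radians(9.4);u=np.array([np.cos(a),np.sin(a)])
x=(s["ee_pos"][:2]-[656.1,23.6])@u;f=-s["force"][:2]@u
print(f"t{s['time_s']:.1f} x{x:.1f} F{f:.1f} z{s['ee_pos'][2]:.1f} Fz{s['force'][2]:.1f}")
sys.exit(f>float(sys.argv[1]))
E
D="python3 drive.py"; G="python3 ck.py 7"
python3 drive.py '1.3 0 0 0 0 0;1.3 0 0 0 0 0;1.3 0 0 0 0 0;1.3 0 0 0 0 0' >/dev/null && $G && python3 drive.py '1.3 0 0 0 0 0;1.3 0 0 0 0 0' >/dev/null && $G && python3 drive.py '1.3 0 0 0 0 0;1.3 0 0 0 0 0' >/dev/null && $G && python3 drive.py '1.3 0 0 0 0 0;1.3 0 0 0 0 0' >/dev/null && $G && python3 drive.py '1.3 0 0 0 0 0;1.3 0 0 0 0 0' >/dev/null && $G && python3 drive.py '1.3 0 0 0 0 0;1.3 0 0 0 0 0' >/dev/null && $G
```

```text
t6.4 x-156.9 F-0.6 z51.0 Fz-1.6False
```

```bash
sed -i 's/sys.exit(f>float(sys.argv\[1\]))/sys.exit(int(f>float(sys.argv[1])))/' ck.py
G="python3 ck.py 7"
python3 drive.py '1.3 0 0 0 0 0;1.3 0 0 0 0 0' >/dev/null && $G && python3 drive.py '1.3 0 0 0 0 0;1.3 0 0 0 0 0' >/dev/null && $G && python3 drive.py '1.3 0 0 0 0 0;1.3 0 0 0 0 0' >/dev/null && $G && python3 drive.py '1.3 0 0 0 0 0;1.3 0 0 0 0 0' >/dev/null && $G && python3 drive.py '1.3 0 0 0 0 0;1.3 0 0 0 0 0' >/dev/null && $G && python3 drive.py '1.3 0 0 0 0 0;1.3 0 0 0 0 0' >/dev/null && $G && python3 drive.py '1.3 0 0 0 0 0;1.3 0 0 0 0 0' >/dev/null && $G
```

```text
t6.6 x-154.3 F1.0 z50.9 Fz-1.6
t6.8 x-151.7 F0.2 z50.9 Fz-2.1
t7.0 x-149.1 F0.6 z51.0 Fz-1.9
t7.2 x-148.0 F3.5 z50.7 Fz0.6
t7.4 x-144.4 F2.1 z50.6 Fz-2.9
t7.6 x-141.4 F2.1 z50.8 Fz-1.8
t7.8 x-138.7 F2.1 z50.9 Fz-3.0
```

```bash
G="python3 ck.py 7"
python3 drive.py '1.3 0 0 0 0 0;1.3 0 0 0 0 0;1.3 0 0 0 0 0;1.3 0 0 0 0 0;1.3 0 0 0 0 0;1.3 0 0 0 0 0' >/dev/null && $G && python3 drive.py '1.3 0 0 0 0 0;1.3 0 0 0 0 0;1.3 0 0 0 0 0;1.3 0 0 0 0 0;1.3 0 0 0 0 0;1.3 0 0 0 0 0'  >/dev/null && $G && python3 drive.py '1.3 0 0 0 0 0;1.3 0 0 0 0 0' >/dev/null && $G && python3 drive.py '1.3 0 0 0 0 0;1.3 0 0 0 0 0' >/dev/null && $G && python3 drive.py '1.3 0 0 0 0 0;1.3 0 0 0 0 0' >/dev/null && $G && python3 drive.py '1.3 0 0 0 0 0;1.3 0 0 0 0 0' >/dev/null && $G && python3 drive.py '1.3 0 0 0 0 0;1.3 0 0 0 0 0' >/dev/null && $G && python3 drive.py '1.3 0 0 0 0 0;1.3 0 0 0 0 0' >/dev/null && $G
```

```text
t8.4 x-131.0 F1.7 z50.9 Fz-3.1
t9.0 x-123.1 F2.9 z51.0 Fz-1.7
t9.2 x-120.5 F1.4 z50.9 Fz-3.5
t9.4 x-117.9 F2.1 z50.9 Fz-2.5
t9.6 x-115.3 F2.4 z51.0 Fz-1.8
t9.8 x-112.8 F2.3 z50.9 Fz-1.9
t10.0 x-110.2 F2.2 z50.9 Fz-1.9
t10.2 x-107.5 F2.7 z51.0 Fz-1.7
```

```bash
G="python3 ck.py 6"
$G && python3 drive.py '1.3 0 0 0 0 0;1.3 0 0 0 0 0' >/dev/null && $G && python3 drive.py '1.3 0 0 0 0 0;1.3 0 0 0 0 0' >/dev/null && $G && python3 drive.py '1.3 0 0 0 0 0;1.3 0 0 0 0 0' >/dev/null && $G && python3 drive.py '1.3 0 0 0 0 0;1.3 0 0 0 0 0' >/dev/null && $G && python3 drive.py '1.3 0 0 0 0 0;1.3 0 0 0 0 0' >/dev/null && $G && python3 drive.py '1.3 0 0 0 0 0;1.3 0 0 0 0 0' >/dev/null && $G && python3 drive.py '1.3 0 0 0 0 0;1.3 0 0 0 0 0' >/dev/null && $G && python3 drive.py '1.3 0 0 0 0 0;1.3 0 0 0 0 0' >/dev/null && $G
```

```text
t10.2 x-107.5 F2.7 z51.0 Fz-1.7
t10.4 x-104.9 F2.0 z50.9 Fz-2.6
t10.6 x-102.3 F2.5 z50.9 Fz-1.8
t10.8 x-99.7 F2.7 z50.9 Fz-1.7
t11.0 x-97.1 F2.4 z50.9 Fz-2.3
t11.2 x-94.5 F2.9 z51.0 Fz-2.7
t11.4 x-91.9 F3.2 z51.0 Fz-3.1
t11.6 x-89.3 F2.2 z50.9 Fz-2.7
t11.8 x-88.8 F8.3 z50.8 Fz2.3
```

Resistance has jumped. I'll hold to see whether it persists, then add a gentle press.

```bash
python3 drive.py '0 0 0 0 0 0;0 0 0 0 0 0' >/dev/null; python3 ck.py 8.5 && python3 drive.py '0.4 0 0 0 0 0;0 0 0 0 0 0' >/dev/null && python3 ck.py 8.5 && python3 drive.py '0.4 0 0 0 0 0;0 0 0 0 0 0' >/dev/null && python3 ck.py 8.5 && python3 drive.py '0.4 0 0 0 0 0;0 0 0 0 0 0' >/dev/null && python3 ck.py 8.5
```

```text
t12.0 x-88.8 F7.4 z50.8 Fz0.8
t12.2 x-88.8 F7.2 z50.8 Fz2.6
t12.4 x-88.8 F8.9 z50.8 Fz2.6
```

```bash
python3 drive.py '0.6 0 0 0 0 0;0 0 0 0 0 0' >/dev/null; python3 ck.py 13 && python3 drive.py '0.6 0 0 0 0 0;0 0 0 0 0 0' >/dev/null && python3 ck.py 13
```

```text
t12.6 x-88.8 F9.1 z50.7 Fz4.1
t12.8 x-88.8 F10.7 z50.6 Fz5.3
```

```bash
python3 drive.py '-1 0 0 0 0 0;-2 0 0 0 0 0;-4 0 0 0 0 0;-8 0 0 0 0 0;-12 0 0 0 0 0;-12 0 0 0 0 0;-8 0 0 0 0 0;-3 0 0 0 0 0'; python3 drive.py '0 0 -5 0 0 0;0 0 -15 0 0 0;0 0 -25 0 0 0;0 0 -30 0 0 0;0 0 -30 0 0 0;0 0 -25 0 0 0;0 0 -12 0 0 0;0 0 -5 0 0 0'; python3 drive.py '0 0 0 0 0 0;0 0 0 0 0 0;0 0 0 0 0 0'
python3 - <<'E'
from workcell import env, viewer, sensors, ticket
import cv2,pickle,numpy as np
m=viewer.camera_model("wrist");s=sensors.state();im=viewer.grab_frame("wrist");pickle.dump((m,s),open("w3.pkl","wb"))
sd=viewer.grab_frame("side");cv2.imwrite("pics/side3.png",sd)
c=cv2.resize(sd[60:260,140:340],(420,420),interpolation=cv2.INTER_CUBIC)
cv2.imwrite("pics/w3.png",np.hstack([im[:,140:500],c]))
E
```

```text
time_s: 13.6
ee_pos: [521.5, 3.0, 51.1]
ee_rot: [180.0, 0.0, 9.5]
force: [1.4, -0.1, -2.1]
gripper_width: 25.6
gripper_force: 25.0
time_s: 14.4
ee_pos: [523.6, 3.2, 199.3]
ee_rot: [180.0, -0.2, 9.5]
force: [-0.3, -0.1, -1.3]
gripper_width: 26.2
gripper_force: 25.0
time_s: 14.7
ee_pos: [522.1, 3.2, 196.6]
ee_rot: [-180.0, 0.2, 9.5]
force: [-0.6, 0.4, -1.8]
gripper_width: 26.4
gripper_force: 25.0
```

View pics/w3.png

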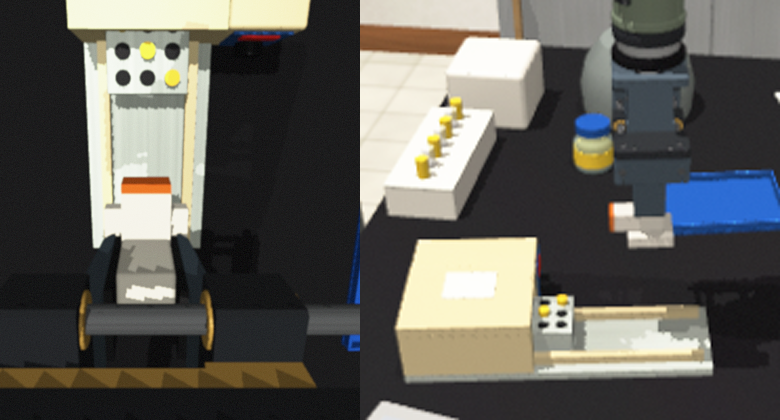

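The block rests partly in the tunnel, its outer face about 45 mm before the mouth and square to the rail. The pusher hangs straight in the grip. Now I'll take it back to the tray.

```bash
python3 drive.py '-8 18 0 0 0 0;-17 38 0 0 0 0;-20 44 0 0 0 0;-20 44 0 0 0 0;-20 44 0 0 0 0;-20 44 0 0 0 0;-18 40 0 0 0 0;-13 28 0 0 0 0'; python3 drive.py '-6 12.5 0 0 0 0;0 0 0 0 0 0;0 0 0 0 0 0'
```

```text
time_s: 15.6
ee_pos: [437.1, -317.8, 197.5]
ee_rot: [180.0, 0.0, 9.4]
force: [0.2, 0.3, -1.7]
gripper_width: 25.7
gripper_force: 25.0
time_s: 15.9
ee_pos: [434.4, -327.4, 197.6]
ee_rot: [-179.9, 0.0, 9.5]
force: [0.1, 0.2, -1.4]
gripper_width: 26.3
gripper_force: 25.0
```

Now descend to about z=43 and feel for the floor; the pick-up height was about 38.

```bash
python3 drive.py '0 0 10 0 0 0;0 0 25 0 0 0;0 0 32 0 0 0;0 0 32 0 0 0;0 0 25 0 0 0;0 0 16 0 0 0;0 0 9 0 0 0;0 0 4 0 0 0' >/dev/null; python3 drive.py '0 0 0 0 0 0;0 0 0 0 0 0' >/dev/null; python3 ck.py 9; for i in 1; do python3 drive.py '0 0 1 0 0 0;0 0 0.5 0 0 0' >/dev/null; python3 ck.py 9; python3 drive.py '0 0 1 0 0 0;0 0 0 0 0 0' >/dev/null; python3 ck.py 9; done
```

```text
t16.9 x-275.7 F-0.7 z45.8 Fz-1.3
t17.1 x-276.1 F-0.3 z44.1 Fz-1.8
t17.3 x-276.3 F-0.0 z42.5 Fz-0.7
```

```bash
python3 drive.py '0 0 1 0 0 0;0 0 1 0 0 0;0 0 0 0 0 0' >/dev/null; python3 ck.py 9;  python3 drive.py '0 0 0.5 0 0 0;0 0 0 0 0 0' >/dev/null; python3 ck.py 9; python3 drive.py '0 0 0.5 0 0 0;0 0 0 0 0 0' >/dev/null; python3 ck.py 9
```

```text
t17.6 x-276.4 F-0.0 z40.3 Fz-1.5
t17.8 x-276.3 F-0.4 z39.9 Fz-0.9
t18.0 x-276.2 F0.9 z39.5 Fz-0.7
```

```bash
python3 drive.py '0 0 0.5 0 0 0;0 0 0 0 0 0' >/dev/null; python3 ck.py 9;  python3 drive.py '0 0 0.5 0 0 0;0 0 0 0 0 0' >/dev/null; python3 ck.py 9; python3 drive.py '0 0 0.5 0 0 0;0 0 0 0 0 0' >/dev/null; python3 ck.py 9
```

```text
t18.2 x-276.2 F1.1 z39.5 Fz4.5
t18.4 x-276.3 F1.5 z39.5 Fz8.6
t18.6 x-276.2 F3.0 z39.5 Fz11.9
```

Down on the floor at z=39.5. I'll ease off slightly and release.

```bash
python3 drive.py '0 0 -0.8 0 0 0;0 0 0 0 0 0' >/dev/null; python3 ck.py 9; python3 drive.py '0 0 0 0 0 0;0 0 0 0 0 0;0 0 0 0 0 0;0 0 0 0 0 0;0 0 0 0 0 0' 62; python3 drive.py '0 0 -5 0 0 0;0 0 -15 0 0 0;0 0 -25 0 0 0;0 0 -35 0 0 0;0 0 -40 0 0 0;0 0 -40 0 0 0;0 0 -22 0 0 0;0 0 -8 0 0 0';python3 drive.py '0 0 0 0 0 0;0 0 0 0 0 0;0 0 0 0 0 0'
 python3 - <<'E'
from workcell import env, viewer, sensors, ticket
import cv2,numpy as np
im=viewer.grab_frame("wrist");sd=viewer.grab_frame("side")
c=cv2.resize(sd[100:260,150:350],(525,420),interpolation=cv2.INTER_CUBIC)
cv2.imwrite("pics/w4.png",np.hstack([im[:,180:440],c]))
E
```

```text
t18.8 x-276.2 F1.5 z39.5 Fz6.9
time_s: 19.3
ee_pos: [434.3, -328.5, 38.6]
ee_rot: [-180.0, 0.0, 9.5]
force: [0.6, -0.1, -0.4]
gripper_width: 60.9
gripper_force: 0.0
time_s: 20.1
ee_pos: [435.3, -329.3, 232.0]
ee_rot: [179.7, -0.2, 9.5]
force: [0.9, -0.0, -0.3]
gripper_width: 61.9
gripper_force: 0.0
time_s: 20.4
ee_pos: [433.6, -327.9, 226.9]
ee_rot: [-179.9, 0.1, 9.5]
force: [0.2, -0.2, 0.6]
gripper_width: 62.3
gripper_force: 0.0
```

View pics/w4.png

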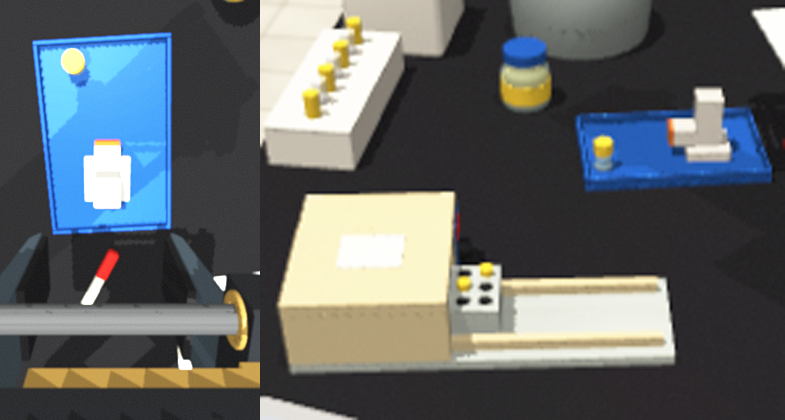

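The pusher stands upright inside the tray, around (107,175) in the wrist half. The vial hasn't moved, the block is home and square, and the gripper is clear.

```bash
python3 -c "
from workcell import env, viewer, sensors, ticket
print(ticket.job_done())"
```

```text
the job is handed in; nothing more can be done
None
```

I nudged the block along the rail until it met the stop (about 66 mm inside the tunnel mouth, measured force no more than about 11 N), stood the pusher upright back in its tray, released it and handed the job in at about 20 s; no verdict was returned.

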